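Inspect a crown under the loupe

TASK

Lever the hinged lid of the small case wide open (about upright) with the blade of the knife, touching the case with nothing but the knife, then lay the knife down again on its rest or the bench. Then take the loupe by its handle and hold it level, lens centred over the crown in the case and at the height shown by the gauge's pointer. Finish while still holding it there, motionless and touching nothing but the fingers; do not shift the gauge's pointer or the other things on the bench.

Things in the scene. Friction and masses are not known exactly. Their poses are not given: they have to be found in the camera images.
- case: Fixed black plastic case, 84 (x) by 100 (y) mm, walls 46 mm high and 4 mm thick; origin at the centre of its underside, z up; its -x side is the front, roughly facing the robot. The front wall is only 34 mm high, so a 12 mm gap lies open between it and the closed lid. The case carries the lid; inside, a 24 mm wide steel post stands under the crown.
- crown (a point): White ceramic tooth crown, 14 mm wide and 12 mm high, fixed on the post in the case; the point is the crown's top, 28 mm above the bench and 5 mm behind the case's centre (case axes). Hidden from above until the lid is open.
- lid (a joint): Hinge angle of the case's flat grey plastic lid (92 by 100 mm, 4 mm thick, 30 g): 0 closed and level, 1.57 upright, 2.0 is the stop. Light friction hinge (about 0.03 Nm): the lid stays where it is left; opening it takes under 1 N at the lip.
- lid_hinge (a point): Middle of the lid's hinge line, on the case's far (+x) top edge, 42 mm behind the case's centre and 46 mm up; the hinge line runs along the case's y.
- lid_lip (a point): Middle of the lid's free front edge, on its underside, 92 mm from the hinge line; closed, it is 46 mm above the bench and overhangs the front wall by 8 mm.
- gauge: Fixed focus gauge behind and to the left of the case: round foot 48 mm wide and 10 mm high, thin upright steel rod 8 mm thick, 235 mm high in all; origin at the foot's underside.
- focus_mark (a point): Tip of the gauge's black pointer, a flat bar 3 mm thick that sticks out 38 mm from the rod's axis towards the case; its height is the height at which the centre of the lens must be held. The point is half-way through the bar's thickness.
- knife: Bench knife, loose, 60 g: handle of dark wood 105 mm long and 14 by 14 mm square, thin steel blade 70 mm long, 14 mm wide and 3 mm thick lying flat (its wide sides up and down). Origin half-way up the handle at the point to grip; x runs towards the blade, z up. It starts on one of two instrument rests (which one varies), blade away from the robot.
- knife_grip (a point): The same point: centre of the knife's handle where it is gripped, mid-way between the rest's uprights; 35 mm above the bench on the rest.
- knife_tip (a point): Tip of the knife's blade, 115 mm from knife_grip along the knife's x, at the same height.
- loupe: Loupe, loose, 90 g: black handle 105 mm long and 14 by 14 mm square, then a round steel rim 60 mm across and 12 mm thick with the lens. Origin half-way up the handle at the point to grip; x runs towards the lens, z is the lens's axis, upwards. It starts on the other instrument rest, lens away from the robot.
- loupe_grip (a point): The same point: centre of the loupe's handle where it is gripped, mid-way between the rest's uprights; 35 mm above the bench on the rest.
- lens (a point): Centre of the loupe's lens, 85 mm from loupe_grip along the loupe's x, at the same height; its z is the lens's axis.
- rest_a: The knife's rest. Fixed aluminium instrument rest, foot 90 (x) by 46 (y) by 6 mm; two 8 mm thick, 40 mm wide uprights 30 mm either side of the centre along x carry a handle with its underside 28 mm above the bench, between 8 mm ears (20 mm apart). 52 mm free between the uprights for the fingers. Origin at the centre of its underside; x is the direction of the tool lying on it.
- rest_b: The loupe's rest, the same as rest_a; the two rests are on either side of the case, nearer to the robot.
- die: Bystander: small plaster block, 28 by 28 by 24 mm, to the right of the case; origin under its centre.
- arch: Bystander: plaster model of a dental arch, 62 by 70 by 26 mm, beyond the case; origin under its centre.
- blank: Bystander: white ceramic milling blank, a disc 98 mm across and 18 mm high; origin under its centre.
- bowl: Bystander: dark rubber mixing bowl, 110 mm across and 60 mm high; origin under its centre.
- jar: Bystander: brown jar with a black cap, 56 mm across and 65 mm high; origin under its centre.
- brush: Bystander: small brush with a light wooden handle, 200 mm long, 42 mm wide and 20 mm high, origin mid-length, lying to the left of the left-hand rest.
There are look-alikes about, which are no part of the job. What is meant by the knife is not purple, and is the smaller of those in its own colour.

How it is judged:
By the outcome, as a careful person would: the job done as asked, in the order asked, and still so for the second after the job is handed in, while the arm keeps its last pose, push and grip.
It also fails if it takes over 67 s, if anything falls off the work surface, if the arm or the gripper's body presses on something with over 40 N, if the wrist force passes 120 N, or if a joint passes its speed limit or range.

ROBOT

A 6-joint arm with a two-finger parallel gripper is mounted at the origin on the work surface. World frame = base frame: x ahead of the robot, y to its left, z up, the work surface at z = 0. Lengths are in m, angles in rad, forces in N, time in s.
With the tool pointing down it reaches from about 0.35 to 0.85 m from the base axis. Payload 8.1 kg.
Tool frame: the origin (TCP) lies between the finger pads; the fingertips stand 11 mm ahead of it and the grasp point (between the pads) lies 8 mm behind it (robot.tips_ahead is the distance from the TCP to the fingertips, in m); z points along the fingers, y is the line along which they close (so a half turn about z gives the same grasp; the last joint's range is limited). The gripper opens to 93 mm and grips with 3 to 60 N. Pads are 15 mm wide; open, the fingers measure 128 mm over their backs; the gripper's body (75 mm by 188 mm) begins 65 mm behind the grasp point.
Start: joints at [1.03, 0.13, 1.488, -0, 1.523, -0.085], TCP at [0.264, 0.539, 0.23] pointing down, gripper open.
Joint ranges: [-2.96, 2.96], [-0.89, 2.26], [0.02, 2.5], [-1.34, 4.48], [0, 2.73], [-2.66, 2.66]. Speed limits (rad/s): [2.39, 2.39, 2.79, 3.14, 3.14, 3.14].

INTERFACE

Orientations are given as a rotation vector (axis times angle).
In Python, from plant import robot gives the robot as it stands. The module is installed in compiled form; this text tells all that it offers.
- The arm moves only by the tool move_arm, never from a script. Its argument "deltas" is one flat list of numbers, 7 for each row, row after row: the shift along the tool's x, y, z in m, then the turn, a rotation vector about the tool's x, y, z in rad, then the opening, from 0 (shut) to 1 (fully open). A call has 1 to 12 rows; each row is the pose to reach, as a shift and turn from the pose commanded when the call began, along the tool's axes at that moment; what a row does not reach only later rows make up. A row lasts 1/8 s, in which the tool goes at most 62.5 mm and 10.7 degrees, less where a joint would pass 70% of its speed; a pose out of reach is approached as far as the arm can. A call with a gripper value outside its range is refused whole. The fingers move at their own pace and stop on an object; "squeeze" is the grip in N (left out, the last holds). Time passes only in rows, so rows that repeat a pose let the fingers close. It gives the time, the measured TCP pose, the force, the opening and the grip force at its end, in the units of the state.
- robot.read_state(): the state, without advancing time (a new reading comes with each control period).
- robot.read_camera(name): name is "scene" or "top"; returns (picture, depth): 420x560x3 uint8, red, green, blue; 420x560 float32, m along the optical axis (not along the pixel's ray), 0 where there is no reading.
- robot.camera_model(name): a dict with "K" (3x3 intrinsics, pixels), "R" (3x3) and "t" (3): a world point X has camera coordinates R X + t. Camera axes: x right, y down, z forward; pixel columns grow to the right and rows downward; lengths in m; the calibration is good to about 2 mm. A picture is of the moment at which its call begins. camera_model takes no time and is no camera call.
- robot.close_job(): hands the job in; it is judged then, once.
Trained networks look in the newest picture that a camera, given by its name, has taken for a name from the list of things; names that differ only in an ending like _2 or _b are one class to them, and where a whole thing is asked for, a point or a joint stands for the part that bears it (a point fixed in the world has none). Each returns a list of dicts, best first, with "confidence" (0 to 1); they miss things now and then, are a little off and sometimes report something else, mostly with a low value. They report only what shows in the picture. A call takes as long as a camera call. They do not tell look-alikes from the thing itself.
- robot.recognise(camera, label): "uv" ([column, row] in pixels, amid what is visible of it).
The state is a dict: "t": time; "q": joint angles; "dq": joint speeds; "joint_torque": joint torques, N m; "tool_pos": TCP position; "orientation": TCP orientation; "force": force on the tool from outside, world axes, zero at the start; "wrist_torque": the same for the moment, N m; "opening": finger opening in m; "gripper_force": force on a finger pad.
Only numpy, scipy, OpenCV 4.12 (cv2) and the standard library are available. Lean on these libraries where they do the work, as an engineer would, in place of code of your own. Each camera call takes 0.05 s, during which the arm holds its last target. There are 200 camera calls.

## Working session

There is one attempt and no reset: what is moved stays moved. The work goes in short steps, Python scripts to look and compute and a tool call to move; the robot and the scene stay as the last step left them, time stands still between calls to the robot, and variables do not carry over. Pictures are saved under pics/ and viewed, at most 10 in all, crops included, and the job is handed in when it is done.

Besides the shell and the picture viewer there is one more tool, called after "Request:" as name(argument=value, ...) on one line, values as JSON. move_arm: Moves the arm, as the interface text tells. Its arguments: {"type":"object","properties":{"deltas":{"type":"array","items":{"type":"number"}},"squeeze":{"type":"number"}},"required":["deltas"]}

```bash
mkdir -p pics; cat > h.py <<'E'
import numpy as np,cv2
from plant import robot
from scipy.spatial.transform import Rotation as Ro
def shot(c):
    im,d=robot.read_camera(c); return im,d
def w(c,uv,d=None,z=None):
    m=robot.camera_model(c);K,R,t=[np.array(m[k]) for k in('K','R','t')]
    r=np.linalg.inv(K)@np.array([uv[0],uv[1],1.])
    o=-R.T@t; v=R.T@r
    s=d if z is None else (z-o[2])/v[2]
    return o+s*v
def cloud(c,d):
    v,u=np.mgrid[:d.shape[0],:d.shape[1]]
    m=robot.camera_model(c);K,R,t=[np.array(m[k]) for k in('K','R','t')]
    P=np.stack([u,v,np.ones_like(u)],-1)@np.linalg.inv(K).T*d[...,None]
    return (P-t)@R
def save(n,im,box=None,s=1):
    if box: im=im[box[1]:box[3],box[0]:box[2]]
    cv2.imwrite('pics/'+n,cv2.resize(im[...,::-1],None,fx=s,fy=s,interpolation=cv2.INTER_CUBIC))
E
python3 - <<'E'
from h import *
np.set_printoptions(precision=3,suppress=True)
for c in('top','scene'):
    im,d=shot(c);save(c+'.png',im);np.savez('/tmp/'+c,im=im,d=d)
    P=cloud(c,d)
    m=robot.camera_model(c);print(c,'cam',-np.array(m['R']).T@m['t'])
    for n in('knife','knife_tip','loupe','lens','case','lid_lip','lid_hinge','gauge','focus_mark','rest_a','die','arch'):
        for r in robot.recognise(c,n)[:4]:
            u,v=[int(round(x)) for x in r['uv']];print(n,(u,v),round(r['confidence'],2),P[v,u])
E
```

```text
top cam [ 0.291 -0.077  1.694]
knife (364, 279) 0.64 [ 0.286 -0.376  0.015]
knife (425, 247) 0.64 [ 0.399 -0.591  0.019]
knife (318, 227) 0.6 [ 0.462 -0.212  0.049]
knife_tip (318, 227) 0.78 [ 0.462 -0.212  0.049]
knife_tip (363, 284) 0.75 [ 0.268 -0.372  0.014]
knife_tip (424, 245) 0.67 [ 0.407 -0.59   0.011]
loupe (192, 207) 0.6 [0.528 0.228 0.048]
lens (273, 180) 0.59 [ 0.626 -0.054  0.053]
lens (190, 204) 0.54 [0.54  0.238 0.033]
lens (319, 226) 0.27 [ 0.467 -0.217  0.041]
case (275, 177) 0.64 [ 0.638 -0.061  0.049]
case (159, 164) 0.55 [0.691 0.362 0.003]
lid_lip (275, 178) 0.7 [ 0.634 -0.061  0.051]
lid_lip (329, 154) 0.53 [ 0.732 -0.255  0.016]
lid_hinge (273, 181) 0.92 [ 0.623 -0.054  0.053]
gauge (244, 158) 0.78 [0.699 0.048 0.075]
focus_mark (248, 152) 0.55 [0.699 0.029 0.157]
rest_a (319, 234) 0.75 [ 0.439 -0.217  0.042]
rest_a (196, 226) 0.75 [0.466 0.219 0.003]
die (299, 174) 0.51 [ 0.655 -0.147  0.026]
arch (274, 178) 0.64 [ 0.634 -0.057  0.049]
arch (278, 137) 0.58 [ 0.792 -0.07   0.021]
scene cam [ 1.088 -0.652  0.948]
knife (145, 243) 0.94 [ 0.286 -0.373  0.018]
knif
[... 465 characters left out ...]
0.18 [ 0.739 -0.26   0.018]
case (313, 243) 0.91 [ 0.638 -0.066  0.046]
case (193, 312) 0.65 [ 0.582 -0.426  0.063]
case (347, 171) 0.63 [ 0.493  0.276 -0.002]
lid_lip (311, 238) 0.66 [ 0.624 -0.058  0.048]
lid_lip (371, 151) 0.17 [0.501 0.396 0.017]
lid_lip (309, 246) 0.16 [ 0.64  -0.085  0.051]
lid_hinge (311, 244) 0.85 [ 0.638 -0.074  0.048]
lid_hinge (368, 150) 0.62 [0.493 0.389 0.021]
focus_mark (357, 205) 0.5 [ 0.613  0.172 -0.002]
rest_a (219, 248) 0.67 [ 0.44  -0.235  0.005]
rest_a (334, 175) 0.5 [0.481 0.222 0.007]
die (300, 274) 0.63 [ 0.671 -0.153  0.023]
die (348, 176) 0.22 [0.534 0.222 0.036]
arch (310, 244) 0.63 [ 0.636 -0.076  0.049]
arch (352, 283) 0.58 [ 0.782 -0.075  0.012]
```

View pics/top.png

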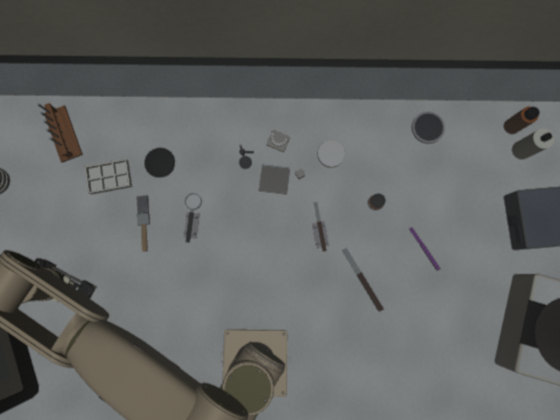

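View pics/scene.png

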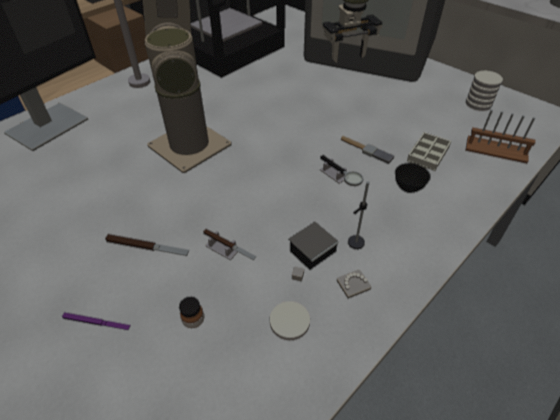

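The top view shows three knives: brown on the rest (320,228), a larger brown one (362,280) and a purple one (425,248). The one on the rest fits, because it is the smaller of the brown pair and lies on a rest. The loupe is at (192,215), the case at (274,179) and the gauge at (245,157).

```bash
python3 - <<'E'
from h import *
np.set_printoptions(precision=4,suppress=True)
D={c:np.load(f'/tmp/{c}.npz') for c in('top','scene')}
T=D['top']['im'];S=D['scene']['im']
a=cv2.resize(T[190:320,290:450],None,fx=2.45,fy=2.45,interpolation=cv2.INTER_CUBIC)
b=cv2.resize(S[190:300,190:330],None,fx=2.8,fy=2.8,interpolation=cv2.INTER_CUBIC)
h=max(a.shape[0],b.shape[0]);pad=lambda x:np.vstack([x,np.zeros((h-x.shape[0],x.shape[1],3),np.uint8)])
cv2.imwrite('pics/crop.png',np.hstack([pad(a),pad(b)])[...,::-1])
for c in D:
    P=cloud(c,D[c]['d']);ok=D[c]['d']>0
    def sel(x0,x1,y0,y1,z0,z1): return P[ok&(P[...,0]>x0)&(P[...,0]<x1)&(P[...,1]>y0)&(P[...,1]<y1)&(P[...,2]>z0)&(P[...,2]<z1)]
    def box(n,p):
        (cx,cy),wh,an=cv2.minAreaRect(p[:,:2].astype(np.float32)*1000)
        print(c,n,len(p),'c',cx,cy,'wh',wh,'ang',an,'z med',np.median(p[:,2]))
    box('lid',sel(.55,.72,-.15,.03,.042,.07))
    k=sel(.37,.6,-.28,-.16,.030,.06);box('knife',k)
    l=sel(.4,.62,.16,.28,.030,.06);box('loupe',l)
    for n,p in(('k',k),('l',l)):
        q=p[:,:2];v=np.linalg.svd(q-q.mean(0),full_matrices=False)[2][0];v*=np.sign(v[0]);e=(q-q.mean(0))@v
        print(n,'mean',q.mean(0),'dir',v,np.degrees(np.arctan2(v[1],v[0])),'ends',q.mean(0)+v*e.min(),q.mean(0)+v*e.max(),e.max()-e.min())
    g=sel(.64,.76,-.02,.10,.02,.3);print('gauge pts',len(g));print(g[np.argsort(g[:,2])][::max(1,len(g)//40)])
    f=sel(.64,.76,-.02,.10,.005,.016);box('foot',f)
E
```

```text
top lid 748 c 630.5399169921875 -56.807289123535156 wh (99.68077087402344, 97.66080474853516) ang 82.99291229248047 z med 0.050125716465106974
top knife 235 c 466.22161865234375 -217.89549255371094 wh (174.87191772460938, 36.559024810791016) ang 9.050683975219727 z med 0.03909551639896087
top loupe 400 c 493.520751953125 239.92532348632812 wh (61.07939147949219, 173.02108764648438) ang 78.4964370727539 z med 0.03924382754486319
k mean [ 0.4612 -0.2184] dir [0.9847 0.1745] 10.047575875676864 ends [ 0.38   -0.2328] [ 0.5522 -0.2023] 0.17484280957976683
l mean [0.512  0.2316] dir [ 0.9957 -0.0924] -5.301962681058805 ends [0.4055 0.2414] [0.5791 0.2253] 0.17431037645926928
gauge pts 124
[[ 0.6979  0.0482  0.0201]
 [ 0.6827 -0.0141  0.0406]
 [ 0.6708 -0.0144  0.0446]
 [ 0.6486 -0.0148  0.0466]
 [ 0.6593 -0.0147  0.0474]
 [ 0.6447 -0.0114  0.0478]
 [ 0.641  -0.0115  0.0483]
 [ 0.6516 -0.0149  0.0496]
 [ 0.6405 -0.0151  0.0511]
 [ 0.662  -0.0183  0.0517]
 [ 0.6763 -0.0181  0.0522]
 [ 0.6435 -0.0152  0.0536]
 [ 0.6684 -0.0113  0.0547]
 [ 0.6536 -0.0116  0.0565]
 [ 0.6961  0.0516  0.0715]
 [ 
[... 2143 characters left out ...]
.0233  0.1498]
 [ 0.7055  0.0393  0.1513]
 [ 0.7074  0.0451  0.152 ]
 [ 0.6985  0.0357  0.1527]
 [ 0.6944  0.041   0.1532]
 [ 0.7067  0.0496  0.1556]
 [ 0.6938  0.0453  0.157 ]
 [ 0.6983  0.0432  0.158 ]
 [ 0.6993  0.0374  0.1593]
 [ 0.7019  0.0378  0.161 ]
 [ 0.7045  0.0463  0.1638]
 [ 0.703   0.0461  0.1738]
 [ 0.7022  0.0456  0.1807]
 [ 0.7011  0.0456  0.187 ]
 [ 0.7025  0.0462  0.1946]
 [ 0.6979  0.0467  0.2015]
 [ 0.7016  0.044   0.2093]
 [ 0.699   0.0458  0.2166]
 [ 0.7033  0.047   0.222 ]
 [ 0.7037  0.0443  0.2307]
 [ 0.7015  0.0504  0.2352]]
scene foot 177 c 701.4447021484375 25.93785285949707 wh (46.064659118652344, 90.25242614746094) ang 0.232267826795578 z med 0.008966963170989613
```

View pics/crop.png

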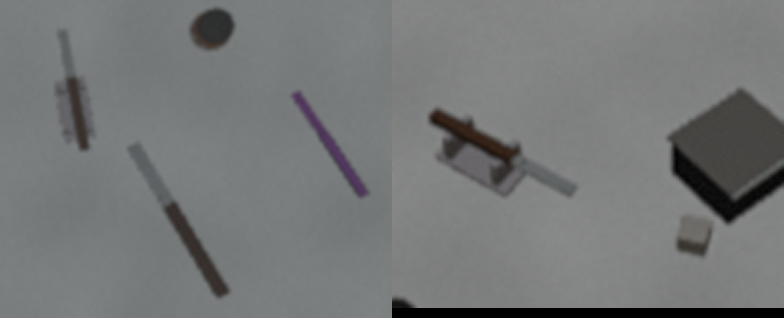

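The crop confirms it: the brown knife on the rest (top image about (320,228)) is clearly smaller than the other brown one at (362,280). Next I plan the grasp.

```bash
cat >> h.py <<'E'
def delta(p,yaw,pitch=0,P0=None,R0=None):
    """rows' numbers to TCP p, tool down, tool x at yaw (deg)"""
    s=robot.read_state();P0=np.array(s['tool_pos']) if P0 is None else P0;R0=Ro.from_rotvec(s['orientation']) if R0 is None else R0
    c,q=np.cos(np.radians(yaw)),np.sin(np.radians(yaw))
    R=Ro.from_matrix(np.array([[c,q,0],[q,-c,0],[0,0,-1.]]).T)*Ro.from_euler('y',pitch,degrees=True)
    return np.round(R0.inv().apply(np.array(p)-P0),4),np.round((R0.inv()*R).as_rotvec(),4)
E
python3 - <<'E'
from h import *
np.set_printoptions(precision=4,suppress=True)
s=robot.read_state();print(s['t'],s['tool_pos'],s['q'],s['force'],s['opening']);R=Ro.from_rotvec(s['orientation']).as_matrix();print(R)
for y in(10.3,190.3):print(delta((.440,-.224,.12),y),delta((.440,-.224,.027),y))
for c in('top','scene'):
    d=np.load(f'/tmp/{c}.npz')['d'];P=cloud(c,d);m=(d>0)&(abs(P[...,0]-.7)<.02)&(P[...,1]>.0)&(P[...,1]<.036)&(P[...,2]>.1)&(P[...,2]<.2)
    v,u=np.nonzero(m);print(c,len(u),P[m][:,2].mean(),np.median(P[m][:,2]),P[m].std(0),P[m].min(0),P[m].max(0));print(np.c_[u,v].tolist())
    # ray/plane x=.701 -> z
    mm=robot.camera_model(c);K,Rr,t=[np.array(mm[k]) for k in('K','R','t')]
    o=-Rr.T@t;r=(Rr.T@np.linalg.inv(K)@np.c_[u,v,np.ones(len(u))].T).T
    X=o+r*((.7005-o[0])/r[:,0])[:,None];print('planex',X.mean(0),np.median(X,0))
E
```

```text
1.3 [0.2641 0.5388 0.2297] [ 1.0296  0.1303  1.4882  0.      1.523  -0.0854] [ 0.0076 -0.5567 -0.2759] 0.09316471906511613
[[-0.8979  0.4401 -0.    ]
 [ 0.4401  0.8979  0.0001]
 [ 0.      0.0001 -1.    ]]
(array([-0.4937, -0.6075,  0.1096]), array([-0.    , -0.0001,  2.5061])) (array([-0.4937, -0.6075,  0.2026]), array([-0.    , -0.0001,  2.5061]))
(array([-0.4937, -0.6075,  0.1096]), array([ 0.0001, -0.    , -0.6355])) (array([-0.4937, -0.6075,  0.2026]), array([ 0.0001, -0.    , -0.6355]))
top 23 0.1528833053388632 0.15263659635538607 [0.0027 0.0074 0.0039] [0.6954 0.0123 0.145 ] [0.7054 0.0358 0.1604]
[[247, 151], [248, 151], [249, 151], [250, 151], [251, 151], [252, 151], [253, 151], [246, 152], [247, 152], [248, 152], [249, 152], [250, 152], [251, 152], [252, 152], [253, 152], [246, 153], [247, 153], [248, 153], [249, 153], [250, 153], [251, 153], [252, 153], [253, 153]]
planex [0.7005 0.0237 0.1501] [0.7005 0.0233 0.1506]
scene 28 0.15196000935795556 0.15198841024807813 [0.0024 0.0071 0.0017] [0.6967 0.0122 0.1489] [0.7047 0.036  0.1557]
[[358, 207], [359, 207], [357, 208], [358, 208], [359, 208], [360, 208], [361, 208], [356, 209], [357, 209], [358, 209], [359, 209], [360, 209], [355, 210], [356, 210], [357, 210], [358, 210], [359, 210], [354, 211], [355, 211], [356, 211], [357, 211], [358, 211], [353, 212], [355, 212], [356, 212], [357, 212], [354, 213], [355, 213]]
planex [0.7005 0.025  0.1514] [0.7005 0.0253 0.1509]
```

Request:
move_arm(deltas=[-0.494,-0.6075,0.1,0,0,2.506,0.6,-0.494,-0.6075,0.1,0,0,2.506,0.6,-0.494,-0.6075,0.1,0,0,2.506,0.6,-0.494,-0.6075,0.1,0,0,2.506,0.6,-0.494,-0.6075,0.1,0,0,2.506,0.6,-0.494,-0.6075,0.1,0,0,2.506,0.6,-0.494,-0.6075,0.1,0,0,2.506,0.6,-0.494,-0.6075,0.1,0,0,2.506,0.6,-0.494,-0.6075,0.1,0,0,2.506,0.6,-0.494,-0.6075,0.1,0,0,2.506,0.6,-0.494,-0.6075,0.1,0,0,2.506,0.6,-0.494,-0.6075,0.1,0,0,2.506,0.6])

```text
t: 2.8
tool_pos: [0.4318, -0.1885, 0.1348]
orientation: [3.069, 0.669, 0.002]
force: [0.5, 1.0, 0.7]
opening: 0.0558
gripper_force: 0.0
```

```bash
python3 - <<'E'
from h import *
s=robot.read_state();print(s['t'],s['tool_pos'],s['q'])
print(delta((.440,-.224,.13),10.3))
E
```

```text
2.8 [ 0.43177574 -0.18850054  0.13480568] [-5.20724638e-01 -1.59537001e-01  1.95103003e+00  2.67965298e-04
  1.34881305e+00  6.20962863e-01]
(array([-0.0073,  0.0357,  0.0048]), array([ 0.0008, -0.0011,  0.2493]))
```

Request:
move_arm(deltas=[0,0.03,0,0,0,0.15,0.6,0,0.03,0,0,0,0.15,0.6,0,0.03,0,0,0,0.15,0.6,0,0.03,0,0,0,0.15,0.6])

```text
t: 3.3
tool_pos: [0.444, -0.2122, 0.1347]
orientation: [-3.109, -0.451, -0.0]
force: [-0.8, 0.4, 0.5]
opening: 0.0558
gripper_force: 0.0
```

```bash
python3 - <<'E'
from h import *
s=robot.read_state();print(s['t'],s['tool_pos'],s['q'])
print(delta((.440,-.224,.13),10.3),delta((.440,-.224,.027),10.3))
im,d=shot('top');save('t2.png',im,(270,180,380,270),5);im,d=shot('scene');save('s2.png',im,(180,180,300,280),5)
E
```

```text
3.3 [ 0.4439964  -0.21223833  0.13470226] [-5.50231135e-01 -9.76197771e-02  1.89487940e+00  1.28810284e-04
  1.34439879e+00  7.32167636e-01]
(array([-0.0072,  0.0101,  0.0047]), array([-1.000e-04, -0.000e+00,  1.086e-01])) (array([-0.0072,  0.0102,  0.1077]), array([-1.000e-04, -0.000e+00,  1.086e-01]))
```

Request:
move_arm(deltas=[-0.007,0.01,0.02,0,0,0.1086,0.6,-0.007,0.01,0.04,0,0,0.1086,0.6,-0.007,0.01,0.07,0,0,0.1086,0.6,-0.007,0.01,0.1077,0,0,0.1086,0.6,-0.007,0.01,0.1077,0,0,0.1086,0.6,-0.007,0.01,0.1077,0,0,0.1086,0.6])

```text
t: 4.15
tool_pos: [0.4409, -0.225, 0.0283]
orientation: [3.128, 0.279, 0.001]
force: [-0.7, -0.9, -0.3]
opening: 0.056
gripper_force: 0.0
```

```bash
python3 - <<'E'
from h import *
s=robot.read_state();print(s['t'],s['tool_pos'],s['force'],s['opening'])
print(delta((.440,-.224,.027),10.3))
im,d=shot('top');a=im[180:270,280:370]
im,d=shot('scene');b=im[190:280,180:270]
save('g1.png',np.hstack([a,b]),None,4.4)
E
```

```text
4.15 [ 0.44090483 -0.22495858  0.02826196] [-0.73157459 -0.89860227 -0.26745654] 0.05600803193647951
(array([-0.0007, -0.0011,  0.0013]), array([ 0.0008, -0.0009, -0.0018]))
```

View pics/g1.png

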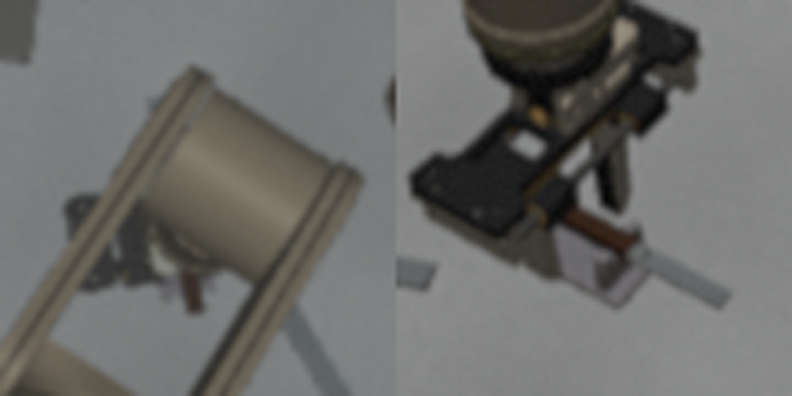

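The fingers straddle the handle between the rest's uprights, and the blade sticks out to about (700,280) in the right crop. I close the grip and lift.

Request:
move_arm(deltas=[0,0,0,0,0,0,0,0,0,0,0,0,0,0,0,0,0,0,0,0,0,0,0,0,0,0,0,0,0,0,0,0,0,0,0,0,0,-0.03,0,0,0,0,0,0,-0.06,0,0,0,0,0,0,-0.06,0,0,0,0,0,0,-0.06,0,0,0,0], squeeze=45)

```text
t: 5.38
tool_pos: [0.4398, -0.2246, 0.086]
orientation: [-3.129, -0.278, 0.001]
force: [-1.0, 1.1, -1.7]
opening: 0.0134
gripper_force: 45.0
```

```bash
cat >> h.py <<'E'
def axis(c,lo,hi,Lb=None):
    """points near the tool with z range: fits the tool line beyond the fingers"""
E
python3 - <<'E'
from h import *
np.set_printoptions(precision=4,suppress=True)
s=robot.read_state();print(s['t'],s['tool_pos'],s['orientation'],s['force'],s['opening'],s['gripper_force'])
im,d=shot('scene');P=cloud('scene',d);p0=np.array(s['tool_pos'])
u=np.array([np.cos(.18),np.sin(.18)]);q=P[...,:2]-p0[:2];al=q@u;la=q@np.array([-u[1],u[0]])
m=(d>0)&(al>.05)&(al<.125)&(abs(la)<.02)&(P[...,2]>.07)&(P[...,2]<.13)
e=P[m];print(len(e),'alongmax',al[m].max())
A=np.polyfit(al[m],e[:,2],1);B=np.polyfit(al[m],la[m],1);print('z slope deg',np.degrees(np.arctan(A[0])),'z at grip, tip',np.polyval(A,[0,.115]),'lat',np.polyval(B,[0,.115]), 'zexp',p0[2]+.008)
E
```

```text
5.375 [ 0.4398 -0.2246  0.086 ] [-3.1287 -0.2778  0.0011] [-0.9728  1.0796 -1.6784] 0.013354382166298282 44.99724984169006
121 alongmax 0.11598085864225277
z slope deg -0.4170294531999448 z at grip, tip [0.0949 0.0941] lat [-0.0011 -0.0011] zexp 0.09396517588621561
```

```bash
cat > plan.py <<'E'
from h import *
e=np.array([np.cos(np.radians(-6.8)),np.sin(np.radians(-6.8))]);H=np.array([.6767,-.0629])
def g(s,z): return (*(H+(s-.115)*e),z)   # TCP for tip at s from the hinge, blade centre z
E
python3 - <<'E'
from plan import *
print(delta(g(-.117,.093),-6.8),delta(g(-.117,.033),-6.8))
E
```

```text
(array([ 0.0401, -0.1848, -0.0073]), array([-0.0012,  0.0017,  0.2959])) (array([ 0.0402, -0.1847,  0.0527]), array([-0.0012,  0.0017,  0.2959]))
```

Request:
move_arm(deltas=[0.01,-0.05,-0.006,0,0,0.1,0,0.02,-0.1,-0.006,0,0,0.2,0,0.04,-0.185,-0.006,0,0,0.296,0,0.04,-0.185,0.0,0,0,0.296,0,0.04,-0.185,0.03,0,0,0.296,0,0.04,-0.185,0.053,0,0,0.296,0,0.04,-0.185,0.053,0,0,0.296,0,0.04,-0.185,0.053,0,0,0.296,0])

```text
t: 6.42
tool_pos: [0.4468, -0.0358, 0.034]
orientation: [-3.136, 0.187, 0.001]
force: [0.4, 0.3, -0.9]
opening: 0.0139
gripper_force: 45.0
```

```bash
python3 - <<'E'
from plan import *
np.set_printoptions(precision=4,suppress=True)
s=robot.read_state();print(s['t'],s['tool_pos'],s['force'],s['gripper_force'])
print(delta(g(-.117,.033),-6.8),delta(g(-.072,.033),-6.8))
im,d=shot('scene');save('s3.png',im,(200,160,350,290),5);P=cloud('scene',d);p0=np.array(s['tool_pos'])
q=P[...,:2]-p0[:2];al=q@e;la=q@np.array([-e[1],e[0]])
m=(d>0)&(al>.06)&(al<.122)&(abs(la)<.02)&(P[...,2]>.02)&(P[...,2]<.06)
A=np.polyfit(al[m],P[m][:,2],1);print(m.sum(),al[m].max(),'z',np.polyval(A,[0,.115]),'lat',la[m].mean())
# lid axes relative
q=P[...,:2]-H;a=q@e;l=q@np.array([-e[1],e[0]]);n=(d>0)&(abs(l)<.04)&(a>-.11)&(a<.01)&(P[...,2]>.044)
for b in np.arange(-.105,.01,.01):
    k=n&(abs(a-b)<.005)
    if k.sum():print(round(b,3),k.sum(),np.median(P[k][:,2]))
n=(d>0)&(abs(l)<.03)&(P[...,2]>.044)&(P[...,2]<.06)&(a>-.11);print('lip a',np.percentile(a[n],[0,2,98,100]))
E
```

```text
6.425 [ 0.4468 -0.0358  0.034 ] [ 0.4374  0.3171 -0.9188] 44.99728202819824
(array([-0.0005, -0.0003,  0.001 ]), array([-0.    ,  0.0007, -0.0003])) (array([ 0.0445, -0.0003,  0.0009]), array([-0.    ,  0.0007, -0.0003]))
82 0.11524810510697639 z [0.044  0.0423] lat -0.0009709740086583746
-0.095 27 0.048942412580474444
-0.085 83 0.04864894376737005
-0.075 87 0.04913441529820168
-0.065 79 0.048834982724606533
-0.055 88 0.04871585602408575
-0.045 84 0.04924433494852003
-0.035 85 0.04907924664824509
-0.025 84 0.04884844217669215
-0.015 88 0.04890871343755726
-0.005 92 0.04882823821032123
0.005 38 0.047264028301116916
lip a [-0.0945 -0.0919  0.0022  0.0047]
```

View pics/s3.png

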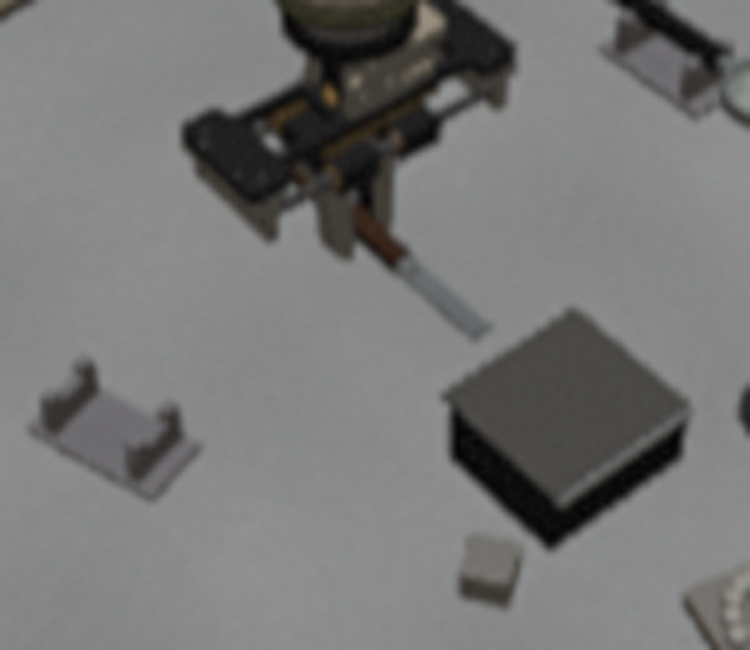

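The knife is aligned: its tip at about (485,330) in the crop points at the middle of the lid's lip. I insert it.

Request:
move_arm(deltas=[0,0,0.002,0,0,0,0,0.015,0,0.0025,0,0,0,0,0.03,0,0.0025,0,0,0,0,0.045,0,0.0025,0,0,0,0,0.045,0,0.0025,0,0,0,0])

```text
t: 7.1
tool_pos: [0.4929, -0.0414, 0.0322]
orientation: [3.136, -0.187, 0.003]
force: [-0.7, 0.9, -1.3]
opening: 0.0135
gripper_force: 45.0
```

```bash
python3 - <<'E'
from plan import *
s=robot.read_state();print(s['t'],s['tool_pos'],s['force'],s['gripper_force'])
print(delta(g(-.072,.0315),-6.8))
E
```

```text
7.1 [ 0.49286638 -0.04138111  0.03218143] [-0.68777633  0.92273026 -1.34606271] 44.997244477272034
(array([-0.0019, -0.0004,  0.0007]), array([ 0.0001, -0.0016, -0.0003]))
```

Request:
move_arm(deltas=[0,0,-0.005,0,0,0,0,0.001,0,-0.014,0,0,0,0,0.0025,0,-0.023,0,0,0,0,0.0095,0,-0.04,0,0,0,0,0.015,0,-0.047,0,0,0,0,0.0205,0,-0.0545,0,0,0,0,0.028,0,-0.06,0,0,0,0,0.035,0,-0.0655,0,0,0,0,0.044,0,-0.069,0,0,0,0,0.052,0,-0.072,0,0,0,0,0.061,0,-0.073,0,0,0,0,0.07,0,-0.074,0,0,0,0])

```text
t: 8.6
tool_pos: [0.5617, -0.0494, 0.1053]
orientation: [-3.136, 0.186, 0.0]
force: [0.2, -1.0, -0.5]
opening: 0.0138
gripper_force: 45.0
```

```bash
cat >> plan.py <<'E'
def lid():
    im,d=shot('scene');P=cloud('scene',d);q=P[...,:2]-H;a=q@e;l=q@np.array([-e[1],e[0]])
    m=(d>0)&(abs(l)<.045)&(a>-.09)&(a<.09)&(P[...,2]>.06)&(P[...,2]<.15)
    return im,d,P,a,l,m
E
python3 - <<'E'
from plan import *
s=robot.read_state();print(s['t'],s['tool_pos'],s['force'],s['gripper_force'])
im,d,P,a,l,m=lid();save('s4.png',im,(200,130,370,290),4)
m&=l<-.02
for z in np.arange(.065,.15,.01):
    k=m&(abs(P[...,2]-z)<.005);print(round(z,3),k.sum(),np.round(np.percentile(a[k],[5,50,95]),3) if k.any() else '')
E
```

```text
8.6 [ 0.56173482 -0.04940822  0.10532084] [ 0.2346965  -0.96513486 -0.45456024] 44.99739468097687
0.065 13 [0.001 0.002 0.003]
0.075 15 [0.002 0.003 0.004]
0.085 15 [0.001 0.002 0.003]
0.095 17 [0.002 0.003 0.004]
0.105 17 [0.002 0.003 0.004]
0.115 15 [0.001 0.003 0.005]
0.125 17 [0.002 0.004 0.005]
0.135 25 [-0.001  0.003  0.004]
0.145 0
```

View pics/s4.png

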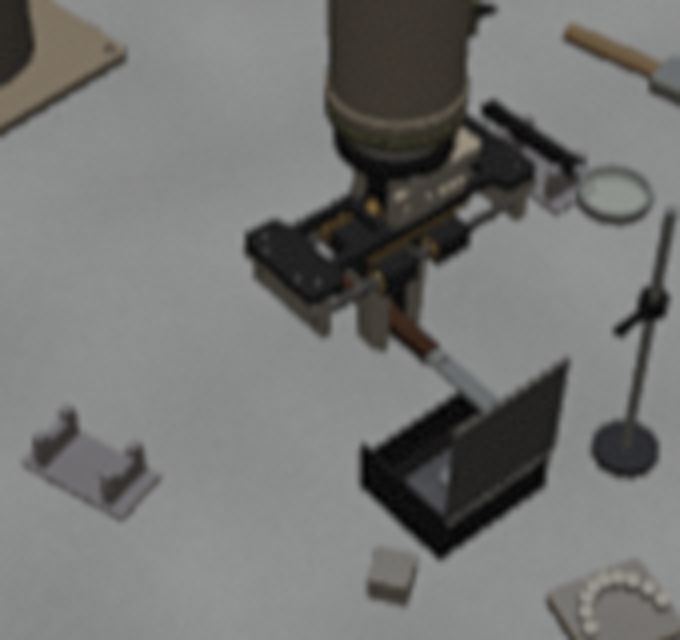

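The lid stands upright (edge from (455,510) to (565,365) in the crop). I push it 4 mm further, then withdraw.

Request:
move_arm(deltas=[0.004,0,0,0,0,0,0,0.004,0,0,0,0,0,0,-0.02,0,0,0,0,0,0,-0.07,0,0,0,0,0,0,-0.12,0.03,0,0,0,-0.1,0,-0.12,0.09,0,0,0,-0.25,0,-0.12,0.12,0,0,0,-0.298,0,-0.12,0.14,0,0,0,-0.298,0,-0.12,0.14,0,0,0,-0.298,0])

```text
t: 9.78
tool_pos: [0.4251, -0.1752, 0.1056]
orientation: [3.129, 0.277, 0.0]
force: [-0.4, -0.2, 0.2]
opening: 0.0136
gripper_force: 45.0
```

```bash
python3 - <<'E'
from plan import *
s=robot.read_state();print(s['t'],s['tool_pos'],s['force'],s['gripper_force'])
print(delta((.4398,-.2246,.08),10.3),delta((.4398,-.2246,.029),10.3))
im,d,P,a,l,m=lid()
for z in np.arange(.065,.15,.02):
    k=m&(abs(P[...,2]-z)<.005);print(round(z,3),k.sum(),np.round(np.percentile(a[k],[5,50,95]),3) if k.any() else '')
E
```

```text
9.775 [ 0.42512144 -0.17523271  0.10556521] [-0.43935491 -0.21222549  0.24290716] 44.99708890914917
(array([0.0058, 0.0512, 0.0256]), array([ 0.0004, -0.0003, -0.0029])) (array([0.0057, 0.0512, 0.0766]), array([ 0.0004, -0.0003, -0.0029]))
0.065 46 [0.002 0.003 0.004]
0.085 46 [0.003 0.005 0.006]
0.105 46 [0.005 0.006 0.008]
0.125 55 [0.007 0.008 0.009]
0.145 0
```

Lid at about 95°. I put the knife back on its rest.

Request:
move_arm(deltas=[0.006,0.051,0.0,0,0,-0.003,0,0.006,0.051,0.0,0,0,-0.003,0,0.006,0.051,0.025,0,0,-0.003,0,0.006,0.051,0.05,0,0,-0.003,0,0.006,0.051,0.068,0,0,-0.003,0,0.006,0.051,0.075,0,0,-0.003,0,0.006,0.051,0.076,0,0,-0.003,0])

```text
t: 10.7
tool_pos: [0.4405, -0.2229, 0.0294]
orientation: [-3.128, -0.286, 0.0]
force: [0.4, -0.0, -1.0]
opening: 0.0138
gripper_force: 45.0
```

```bash
python3 - <<'E'
from plan import *
s=robot.read_state();print(s['t'],s['tool_pos'],s['force'],s['gripper_force'])
print(delta((.4398,-.2246,.0283),10.3))
E
```

```text
10.7 [ 0.44046743 -0.22288267  0.02937361] [ 0.4088643  -0.01507118 -1.02865574] 44.99724268913269
(array([-0.001 ,  0.0016,  0.0011]), array([-0.0003,  0.0002,  0.0028]))
```

Request:
move_arm(deltas=[-0.001,0.0015,0.001,0,0,0.003,0,-0.001,0.0015,0.001,0,0,0.003,0,-0.001,0.0015,0.001,0,0,0.003,0.6,-0.001,0.0015,0.001,0,0,0.003,0.6,-0.001,0.0015,0.001,0,0,0.003,0.6,-0.001,0.0015,0.001,0,0,0.003,0.6,-0.001,0.0015,-0.03,0,0,0.003,0.6,-0.001,0.0015,-0.08,0,0,0.003,0.6,-0.001,0.0015,-0.12,0,0,0.003,0.6])

```text
t: 11.82
tool_pos: [0.4399, -0.225, 0.1513]
orientation: [3.128, 0.281, 0.001]
force: [-0.2, -0.2, -0.2]
opening: 0.056
gripper_force: 0.0
```

```bash
python3 - <<'E'
from plan import *
s=robot.read_state();print(s['t'],s['tool_pos'],s['force'],s['opening'],s['q'])
print(delta((.4654,.2346,.14),-5.2),delta((.4654,.2346,.027),-5.2))
im,d=shot('scene');P=cloud('scene',d)
m=(d>0)&(abs(P[...,0]-.47)<.12)&(abs(P[...,1]+.22)<.05)&(P[...,2]>.03)&(P[...,2]<.055)
(c,wh,an)=cv2.minAreaRect(P[m][:,:2].astype(np.float32)*1000);print(c,wh,an,np.median(P[m][:,2]))
E
```

```text
11.825 [ 0.43989313 -0.22502382  0.15127141] [-0.24768969 -0.16542863 -0.21496488] 0.05597969575254763 [-5.76650561e-01 -1.08493990e-01  1.87360975e+00  6.00133303e-06
  1.37559346e+00  8.14949284e-01]
(array([ 0.107 , -0.4477,  0.0111]), array([ 0.0005, -0.0007,  0.27  ])) (array([ 0.1069, -0.4478,  0.1241]), array([ 0.0005, -0.0007,  0.27  ]))
(467.1894226074219, -219.62448120117188) (175.48167419433594, 38.503746032714844) 11.305065155029297 0.03683696631383026
```

The knife is back on its rest. Next, the loupe.

Request:
move_arm(deltas=[0.107,-0.448,0.0,0,0,0.27,0.6,0.107,-0.448,0.0,0,0,0.27,0.6,0.107,-0.448,0.0,0,0,0.27,0.6,0.107,-0.448,0.0,0,0,0.27,0.6,0.107,-0.448,0.0,0,0,0.27,0.6,0.107,-0.448,0.0,0,0,0.27,0.6,0.107,-0.448,0.0,0,0,0.27,0.6,0.107,-0.448,0.0,0,0,0.27,0.6,0.107,-0.448,0.0,0,0,0.27,0.6,0.107,-0.448,0.0,0,0,0.27,0.6])

```text
t: 13.12
tool_pos: [0.465, 0.2342, 0.1491]
orientation: [3.138, -0.142, -0.001]
force: [0.3, -0.5, -0.7]
opening: 0.0559
gripper_force: 0.0
```

```bash
python3 - <<'E'
from plan import *
np.set_printoptions(precision=4,suppress=True)
s=robot.read_state();print(s['t'],s['tool_pos'],s['dq'],s['q'])
print(delta((.4654,.2346,.08),-5.2),delta((.4654,.2346,.0275),-5.2))
im,d=shot('top');P=cloud('top',d)
print('crown',robot.recognise('top','crown'))
r=robot.recognise('top','crown')
for x in r[:3]:print(x['uv'],w('top',x['uv'],z=.028))
im2,d2=shot('scene');print('scene crown',[ (x['uv'],x['confidence'],w('scene',x['uv'],z=.024)) for x in robot.recognise('scene','crown')[:3]])
save('c1.png',np.hstack([im[140:220,230:320],im2[190:270,270:360]]),None,4.4)
E
```

```text
13.125 [0.465  0.2342 0.1491] [-0.0198 -0.0109  0.0086  0.0002 -0.      0.0022] [ 0.3685 -0.0307  1.8037 -0.0005  1.3693  2.0301]
(array([ 0.0004, -0.0004,  0.0691]), array([0.0008, 0.0005, 0.0001])) (array([ 0.0004, -0.0005,  0.1216]), array([0.0008, 0.0005, 0.0001]))
crown [{'uv': [274.6, 173.4], 'confidence': 0.72}, {'uv': [297.6, 172.1], 'confidence': 0.42}]
[274.6, 173.4] [ 0.6554 -0.0592  0.028 ]
[297.6, 172.1] [ 0.6611 -0.1414  0.028 ]
scene crown [([313.8, 244.4], 0.55, array([ 0.6323, -0.0542,  0.024 ]))]
```

View pics/c1.png

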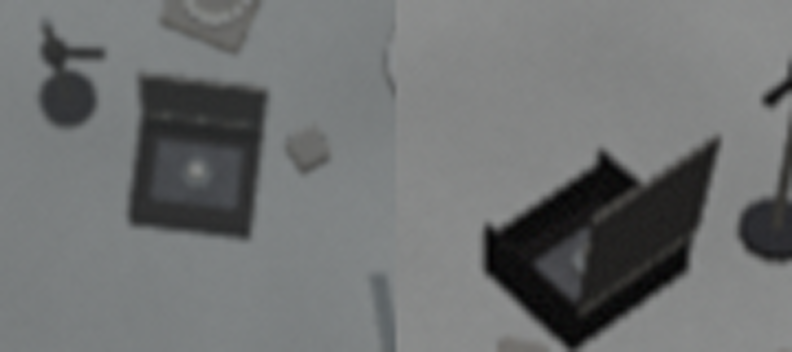

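The left crop shows the crown as a bright blob at (196,171), which is top pixel about (274.5,178.9). The network's row is about 5 px off, so I will use the blob centroid. Descending on the loupe now.

Request:
move_arm(deltas=[0,0,0.04,0,0,0,0.6,0,0,0.08,0,0,0,0.6,0,0,0.1215,0,0,0,0.6,0,0,0.1215,0,0,0,0.6,0,0,0.1215,0,0,0,0.6,0,0,0.1215,0,0,0,0,0,0,0.1215,0,0,0,0,0,0,0.1215,0,0,0,0,0,0,0.1215,0,0,0,0,0,0,0.1215,0,0,0,0], squeeze=50)

```text
t: 14.62
tool_pos: [0.4652, 0.2351, 0.028]
orientation: [-3.138, 0.142, -0.0]
force: [-0.8, 0.5, 1.0]
opening: 0.0134
gripper_force: 50.0
```

```bash
python3 - <<'E'
from plan import *
s=robot.read_state();print(s['t'],s['tool_pos'],s['force'],s['opening'],s['gripper_force'])
im,d=shot('top');g=im[165:193,262:288].mean(2);mk=(g>g.max()*.75);v,u=np.nonzero(mk);wt=g[mk]
uv=(np.average(u,weights=wt)+262,np.average(v,weights=wt)+165);print('crown',uv,len(u),w('top',uv,z=.026),g.max(),np.median(g),'expected',H-.037*e)
E
```

```text
14.625 [0.46518904 0.2350535  0.02803395] [-0.82077952  0.50233002  1.01043618] 0.013362004633584366 50.000420808792114
crown (np.float64(272.82757320598216), np.float64(182.93980143270076)) 24 [ 0.62098742 -0.05325012  0.026     ] 130.0 54.83333333333333 expected [ 0.63996028 -0.05851905]
```

Request:
move_arm(deltas=[0,0,-0.01,0,0,0,0,0,0,-0.04,0,0,0,0,0,0,-0.08,0,0,0,0,0,0,-0.125,0,0,0,0,0,0,-0.125,0,0,0,0,0,0,-0.125,0,0,0,0])

```text
t: 15.42
tool_pos: [0.4649, 0.2349, 0.1527]
orientation: [3.138, -0.143, -0.0]
force: [0.8, -0.3, -1.5]
opening: 0.0136
gripper_force: 50.0
```

```bash
python3 - <<'E'
from plan import *
np.set_printoptions(precision=4,suppress=True)
s=robot.read_state();print(s['t'],s['tool_pos'],s['orientation'],s['force'],s['opening'])
im,d=shot('top');g=im[172:187,267:283].mean(2);v,u=np.mgrid[172:187,267:283];wt=np.clip(g-85,0,None)
print(g.astype(int));uv=((u*wt).sum()/wt.sum(),(v*wt).sum()/wt.sum());print('crown',uv,w('top',uv,z=.026),'expected',H-.037*e)
p0=np.array(s['tool_pos']);R=Ro.from_rotvec(s['orientation']).as_matrix();x=R[:2,0]/np.hypot(*R[:2,0]);y=np.array([-x[1],x[0]])
for c in('scene','top'):
    if c=='scene': im,d=shot(c);save('s5.png',im,(270,90,420,220),5)
    P=cloud(c,d);q=P[...,:2]-p0[:2];al=q@x;la=q@y
    m=(d>0)&(al>.03)&(al<.13)&(abs(la)<.045)&(abs(P[...,2]-.16)<.03)
    A=np.c_[al[m],la[m],np.ones(m.sum())];k,*_=np.linalg.lstsq(A,P[m][:,2],rcond=None)
    r=m&(al>.052);(cc,rad)=cv2.minEnclosingCircle(np.c_[al[r],la[r]].astype(np.float32)*1000)
    print(c,m.sum(),'slopes',np.degrees(k[:2]),'z at lens',k@[.085,0,1],'rms',(A@k-P[m][:,2]).std(),'circle',cc,rad,'al max',al[m].max(),'la',la[r].min(),la[r].max(),'TCPz',p0[2])
E
```

```text
15.425 [0.4649 0.2349 0.1527] [ 3.1382 -0.1426 -0.0001] [ 0.7838 -0.2736 -1.5074] 0.013555186484589206
[[ 68  68  65  63  61  61  60  58  57  55  54  53  49  48  48  46]
 [ 74  74  73  72  70  70  73  73  70  68  67  63  59  61  61  59]
 [ 75  75  75  74  74  74  74  78  77  74  73  72  70  71  74  73]
 [ 75  76  76  76  74  75  79  84  83  80  77  74  74  74  75  77]
 [ 75  76  76  73  75  80  90  99  96  88  80  75  73  75  75  75]
 [ 73  73  74  76  76  88 105 118 113  97  84  78  75  74  74  74]
 [ 72  73  74  77  83  93 116 130 125 103  88  79  74  74  74  73]
 [ 72  73  73  76  84  93 109 120 118 103  93  81  72  73  75  74]
 [ 72  73  74  75  81  92  97 101 102  98  89  78  73  71  73  76]
 [ 72  72  73  74  75  86  92  94  93  92  82  74  72  74  75  74]
 [ 73  74  74  74  74  78  82  83  81  81  76  73  74  75  76  76]
 [ 74  74  75  76  74  74  74  72  72  73  71  72  73  75  76  76]
 [ 71  73  74  74  75  72  70  71  70  70  72  71  73  75  76  76]
 [ 62  65  67  67  67  66  67  68  68  69  71  71  72  75  76  76]
 [ 50  52  53  55  55  56  58  59  61  63  65  66  67  69  72  71]]
crown (np.float64(274.34207077326346), np.float64(178.39777195281783)) [ 0.6376 -0.0584  0.026 ] expected [ 0.64   -0.0585]
scene 304 slopes [-1.5396  2.0202] z at lens 0.1604579992287204 rms 0.0030426855603291674 circle (84.02703094482422, -4.809213638305664) 33.02108383178711 al max 0.11485320721554329 la -0.032188394899401535 0.027070663946975063 TCPz 0.15274353886627232
  ret = _var(a, axis=axis, dtype=dtype, out=out, ddof=ddof,
  arrmean = um.true_divide(arrmean, div, out=arrmean,
  ret = ret.dtype.type(ret / rcount)
Traceback (most recent call last):
ValueError: zero-size array to reduction operation maximum which has no identity
```

```bash
python3 - <<'E'
from plan import *
print(delta((.5543,-.0508,.1527),-5.2),delta((.5543,-.0508,.144),-5.2))
E
```

```text
(array([ 0.1157,  0.276 , -0.0013]), array([ 0.0012,  0.0025, -0.0001])) (array([0.1157, 0.276 , 0.0074]), array([ 0.0012,  0.0025, -0.0001]))
```

Request:
move_arm(deltas=[0.01,0.035,0,0,0,0,0,0.025,0.08,0,0,0,0,0,0.05,0.13,0,0,0,0,0,0.075,0.18,0,0,0,0,0,0.1,0.23,0,0,0,0,0,0.11,0.26,0,0,0,0,0,0.1155,0.276,0,0,0,0,0,0.1155,0.276,0,0,0,0,0,0.1155,0.276,0.0075,0,0,0,0,0.1155,0.276,0.0075,0,0,0,0])

```text
t: 16.77
tool_pos: [0.5543, -0.0489, 0.1442]
orientation: [-3.138, 0.14, 0.003]
force: [-0.6, -0.7, -1.0]
opening: 0.0136
gripper_force: 50.0
```

```bash
cat > lens.py <<'E'
from plan import *
np.set_printoptions(precision=4,suppress=True)
def look(name):
    s=robot.read_state();p0=np.array(s['tool_pos']);Rt=Ro.from_rotvec(s['orientation']).as_matrix();x=Rt[:,0]
    print(s['t'],p0,Rt[:,2],s['force'],s['opening'],delta((.5543,-.0508,.144),-5.2))
    L=p0+.085*x+[0,0,.007];out=[]
    for c in('top','scene'):
        im,d=shot(c);P=cloud(c,d);m=robot.camera_model(c);X=np.array(m['R'])@L+m['t'];uv=(np.array(m['K'])@X/X[2])[:2]
        q=P-L;k=(d>0)&(np.hypot(q[...,0],q[...,1])<.045)&(abs(q[...,2])<.02);v,u=np.nonzero(k)
        print(c,'pred uv',uv,'mask',len(u),'bbox',u.min() if len(u) else '',u.max() if len(u) else '',v.min() if len(v) else '',v.max() if len(v) else '','z',np.percentile(P[k][:,2],[5,25,50,75,95]) if len(u) else '')
        h=38;cc=np.round(uv).astype(int);out.append(im[cc[1]-h:cc[1]+h,cc[0]-h:cc[0]+h]);np.savez(f'/tmp/l_{c}',im=im,d=d)
    save(name,np.hstack(out),None,5.2)
E
python3 -c "
from lens import *
look('l1.png')"
```

```text
16.775 [ 0.5543 -0.0489  0.1442] [-0.0019  0.0006 -1.    ] [-0.5696 -0.6613 -1.0276] 0.013636383987957279 (array([0.0002, 0.0019, 0.0002]), array([-0.0004,  0.0019,  0.0016]))
top pred uv [273.4379 170.3019] mask 0 bbox     z 
scene pred uv [317.8297 214.6708] mask 421 bbox 304 333 203 230 z [0.1473 0.1519 0.1536 0.155  0.157 ]
```

View pics/l1.png

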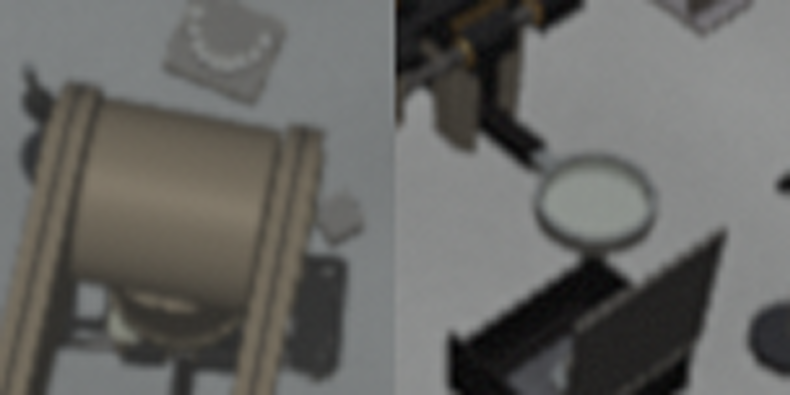

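The right crop shows the loupe held level over the case, with the rim centred at about (597,204) and clear of the lid. The top camera's view of it is blocked by the arm. I apply the small y correction, then check tilt and height from the lens depth.

Request:
move_arm(deltas=[0,0.0015,0,0,0,0,0,0,0.0015,0,0,0,0,0,0,0.0015,0,0,0,0,0])

```text
t: 17.25
tool_pos: [0.5551, -0.0519, 0.1456]
orientation: [3.138, -0.143, 0.0]
force: [-0.1, 0.7, -0.1]
opening: 0.0134
gripper_force: 50.0
```

```bash
python3 - <<'E'
from lens import *
from scipy.optimize import minimize
s=robot.read_state();p0=np.array(s['tool_pos']);x=Ro.from_rotvec(s['orientation']).as_matrix()[:,0];y=np.array([-x[1],x[0],0]);print(s['t'],p0,delta((.5543,-.0508,.144),-5.2))
L=p0+.085*x+[0,0,.007];print('kinematic lens',L)
ds=[];
for i in range(6): im,d=shot('scene');ds.append(d)
d=np.median(ds,0);P=cloud('scene',d);q=P-L;al=q@x;la=q@y;r=np.hypot(al,la)
for lo,hi in((0,.02),(.0,.024),(.025,.031)):
    k=(d>0)&(r<hi)&(r>lo)&(abs(q[...,2])<.012);A=np.c_[al[k],la[k],np.ones(k.sum())];c,*_=np.linalg.lstsq(A,P[k][:,2],rcond=None);print(lo,hi,k.sum(),'tilt deg',np.degrees(c[:2]),'z0',c[2],'rms',(A@c-P[k][:,2]).std())
# silhouette fit
m=robot.camera_model('scene');K,R,t=[np.array(m[k]) for k in('K','R','t')]
k=((d>0)&(r<.05)&(abs(q[...,2])<.025)&(al>-.026)).astype(np.uint8)
th=np.linspace(0,2*np.pi,60);v0,u0=np.mgrid[:420,:560]
def mask(o):
    pts=np.concatenate([L+o[0]*x+o[1]*y+[0,0,z]+.03*(np.cos(th)[:,None]*x+np.sin(th)[:,None]*y) for z in(-.006,.006)])
    X=pts@R.T+t;uv=(X@K.T);uv=uv[:,:2]/uv[:,2:]
    h=cv2.convexHull(((uv+.5)*8).astype(np.float32)).astype(np.int32)-4*8//8
    M=np.zeros((420*4,560*4),np.uint8);cv2.fillPoly(M,[(h//2)],1);return cv2.resize(M.astype(np.float32),(560,420),interpolation=cv2.INTER_AREA)
al0=al
def cost(o):
    M=mask(o);W=(al0>-.026)|(d==0)|(abs(q[...,2])>.025);return (abs(M-k)*W)[190:245,290:345].sum()
b=min(((cost((a*1e-3,c*1e-3)),a,c) for a in np.arange(-5,5.1,.5) for c in np.arange(-5,5.1,.5)));print('sil fit cost,along,lat mm',b,cost((0,0)),k.sum())
# pointer, same camera
g=(d>0)&(abs(P[...,0]-.7)<.015)&(P[...,1]>.008)&(P[...,1]<.036)&(abs(P[...,2]-.152)<.012);print('pointer z',g.sum(),P[g][:,2].mean(),np.percentile(P[g][:,2],[10,50,90]))
E
```

```text
17.25 [ 0.5551 -0.0519  0.1456] (array([-0.0009, -0.001 ,  0.0016]), array([ 0.    , -0.0002, -0.0001]))
kinematic lens [ 0.6397 -0.0596  0.1526]
0 0.02 149 tilt deg [0.0462 0.0287] z0 0.15423263243647156 rms 0.0005624479199276915
0.0 0.024 205 tilt deg [0.1371 0.1274] z0 0.15419730250744804 rms 0.000563441235871571
0.025 0.031 169 tilt deg [-2.9157  2.9551] z0 0.15489196337389646 rms 0.0032703827213291185
sil fit cost,along,lat mm (np.float32(67.0625), np.float64(3.5), np.float64(-1.0)) 98.8125 434
pointer z 29 0.15277216067273336 [0.1516 0.1529 0.1537]
```

```bash
python3 - <<'E'
from lens import *
T=[];Z=[];F=[]
for i in range(12):
    im,d=shot('scene');s=robot.read_state();T.append(s['tool_pos']);F.append(s['force'])
p=np.mean(T,0);print(s['t'],p,np.std(T,0),np.mean(F,0),'target shift',delta((.5543,-.0508,.1445),-5.2,P0=p))
E
```

```text
18.15 [ 0.555  -0.0519  0.1454] [0. 0. 0.] [ 0.2514  0.0553 -0.9508] target shift (array([-0.0008, -0.001 ,  0.0009]), array([ 0.,  0., -0.]))
```

Request:
move_arm(deltas=[-0.001,-0.0005,0.0005,0,0,0,0,-0.001,-0.0005,0.0005,0,0,0,0,-0.001,-0.0005,0.0005,0,0,0,0,-0.001,-0.0005,0.0005,0,0,0,0,-0.001,-0.0005,0.0005,0,0,0,0,-0.001,-0.0005,0.0005,0,0,0,0])

```text
t: 18.9
tool_pos: [0.5541, -0.0513, 0.1449]
orientation: [3.138, -0.143, 0.0]
force: [0.2, 0.5, -0.7]
opening: 0.0135
gripper_force: 50.0
```

```bash
python3 - <<'E'
from lens import *
s=robot.read_state();print(s['t'],s['tool_pos'],s['dq'],s['force'],s['gripper_force'])
im,d,P,a,l,m=lid();k=m&(P[...,2]<.135)&(a>-.01)&(l<-.0);print('lid deg',90+np.degrees(np.polyfit(P[k][:,2],a[k],1)[0]))
print(robot.close_job())
E
```

```text
18.9 [ 0.5541 -0.0513  0.1449] [ 0.0017  0.0021 -0.0009 -0.0007 -0.0005  0.0005] [ 0.236   0.4623 -0.7127] 49.99911725521088
lid deg 93.9342019356701
the job is handed in; nothing more can be done
None
```

I handed the job in at about 19 s: the lid is open to about 94°, the knife is back on its rest, and the loupe is held still and level over the crown at about 152 mm, within roughly 1–2 mm of the pointer's height; the hand-in call gave no verdict.

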